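# Lower the ratcheted hold-down arm onto a tube rack

## Task

Lower the hold-down arm of the press onto the tube rack: first press the pawl's ridged thumb pad all the way down so that its hook comes free of the toothed wheel, then push the raised arm down by its grip bar, past all its teeth, until it is fully down with its plate lying over the tubes. Only press and push with the fingertips or the outside of the fingers: do not grasp, lift or shift the rack, the beaker, the vial or the dish, and leave the pawl free.

Things in the scene. Friction and masses are not known exactly. Their poses are not given: they have to be found in the camera images.
- press: Fixed metal press. T-shaped base, top 14 mm high: 372 x 74 mm along local x (-200 to +172 mm), cross platform 98 x 222 mm at local x +60 mm. Origin on the worktop, on the centre line. z up; x runs from the pawl's thumb pad (x about -180 mm) to the arm's grip bar end. Grey cheek plates (to 94 mm high, x -147 to -27 mm) carry toothed wheel and pawl.
- wheel_centre (a point): Centre of the arm's hinge and of its toothed wheel: local x = -60 mm, y = 0, 85 mm above the worktop. The hinge axis is the press's local y. The teeth reach 52 mm from this point.
- grip_bar (a point): Centre of the round rubber grip bar across the arm's free end: 22 mm thick, 64 mm long along the press's y, 200 mm from wheel_centre. It moves with the arm on an arc about wheel_centre, from about 235 mm above the worktop (arm raised) to 85 mm (arm level, bar at press x +140 mm, y 0). Press it from above and follow the arc.
- holddown (a joint): Angle (rad) the arm has been pushed down: 0 = upper stop, 49 degrees (0.85 rad) above level; 0.85 = fully down on its stop, level, its plate 1.5 mm above the tube caps. Starts at 0 to 0.035. With the pawl engaged a tooth stops it at about 0.07 (0.12 if pushed hard). Stiff hinge: the arm stays where it is left; 3 to 6 N on the grip bar moves it once the pawl is free.
- pawl_pad (a point): Centre of the upper face of the pawl's ridged steel thumb pad, 24 mm (press x) by 24 mm (press y). Engaged, it is about 103 mm above the worktop and slopes 20 degrees, outer (-x) edge higher; nothing stands over it. The pawl rocks about an axis along press y, 56 mm from the pad towards +x, 79 mm high. Pressed fully down, the pad is about level and 24 mm lower.
- pawl (a joint): Angle (rad) of the pawl: 0 = engaged, hook between the teeth; the hook is clear of the teeth from about 0.15; 0.42 = pad fully down, on its stop. It is a stiff pivot without a spring: about 3 N on the pad moves it and it stays where it is left.
- rack: Amber plastic microtube rack, 74 x 191 x 30 mm, with seven capped microtubes whose caps reach 41 mm above its underside. It lies loose on the cross platform of the press between low lips, long side along the press's local y, under the arm's plate. Origin: centre of its underside.
- beaker: Small clear empty beaker, 44 mm in diameter and 58 mm high, standing loose beside the press near the pawl. Origin: centre of its underside. Leave it alone.
- vial: Small pale vial with a white cap and an orange label band, 22 mm in diameter and 48 mm high, standing loose beside the press near the thumb pad. Origin: centre of its underside. Leave it alone.
- dish: Clear petri dish, 59 mm in diameter and 15 mm high, lying loose beside the grip bar end of the press. Origin: centre of its underside. Leave it alone.
Not all that is in view belongs to the job. There is more than one size of the rack; the job needs the smaller.

How it is judged:
On the way, in this order (a step that is already met when the one before it is completed fails the run):
1. the pawl is pressed free of the teeth while the arm is still up (value of joint pawl above 0.25 rad and value of joint holddown below 0.15 rad), for 0.2 s.
2. the arm is pushed fully down (value of joint holddown above 0.8 rad), for 0.2 s.
At the end, for the whole second after the job is handed in: The arm is down to within 0.05 rad of its stop (joint above 0.80) and at rest, the pawl is still free (above 0.25 rad), the rack lies flat in its place on the platform (within 10 mm), and beaker, vial and dish stand upright (value of joint holddown above 0.8 rad and value of joint pawl above 0.25 rad and velocity of joint holddown between -0.05 and 0.05 rad/s and x of rack in the frame of press between 0.05 and 0.07 m and y of rack in the frame of press between -0.01 and 0.01 m and height (world z) of rack between 0.01 and 0.02 m and angle between each of beaker, vial, dish's own z axis and vertical below 0.2 rad); the robot touches nothing.
It fails at once if the rack is lifted or shifted from its place (distance of rack from where it was at the start of the episode above 0.012 m or height (world z) of rack above 0.022 m).
It fails at once if the beaker, the vial or the dish is shifted or lifted (distance of any of beaker, vial, dish from where it was at the start of the episode above 0.02 m).
It fails at once if the arm is forced down over the teeth with the pawl engaged (value of joint holddown above 0.2 rad and value of joint pawl below 0.1 rad).
It also fails if it takes over 45 s, if anything falls off the work surface, if the arm or the gripper's body presses on something with over 40 N, if the wrist force passes 120 N, or if a joint passes its speed limit or range.

## Robot

A 6-joint arm with a two-finger parallel gripper is mounted at the origin on a cart in front of the work surface, level with it; the furniture and walls round the work are solid. World frame = base frame: x ahead of the robot, y to its left, z up, the work surface at z = 0. Lengths are in m, angles in rad, forces in N, time in s.
With the tool pointing down it reaches from about 0.375 to 0.9 m from the base axis. Payload 3.1 kg.
Tool frame: the origin (TCP) lies on the centre line of the jaws, within the pads' length; the fingertips stand 22 mm ahead of it and the grasp point (between the pads) lies 3 mm ahead of it; z points along the fingers, x is the direction in which the jaws open and shut, and the axes are right-handed (so a half turn about z gives the same grasp; the last joint's range is limited). The gripper opens to 87 mm and grips with 3 to 60 N. Pads are 19 mm wide; open, the fingers measure 117 mm over their backs; the gripper's body (75 mm by 190 mm) begins 51 mm behind the grasp point.
Start: joints at [1.085, 0.527, 1.433, -0, 1.181, -0.178], TCP at [0.189, 0.596, 0.217] pointing down, gripper open.
Joint ranges: [-3.08, 3.08], [-0.75, 2.2], [0.22, 2.44], [-1.43, 4.57], [0, 2.65], [-2.85, 2.85]. Speed limits (rad/s): [2.79, 2.79, 3.14, 3.14, 3.14, 3.14].

## Interface

Orientations are given as a unit quaternion [x, y, z, w].
In Python, from rig import robot, camera, order gives the robot as it stands.
- The arm moves only by the shell command python3 -m pendant 'ROWS' [OPENING] [FORCE]. ROWS is JSON, a list of rows, each a list of 2 entries, a list of its own where there are three numbers: the shift along the tool's x, y, z in mm, then the turn about the tool's z in degrees. A call has 1 to 8 rows; each row shifts and turns the commanded pose from where the row before left it, along the tool's axes as they then stand; what a row does not reach is not made up. A row lasts 1/8 s, in which the tool goes at most 62.5 mm and 10.7 degrees, less where a joint would pass 70% of its speed; a pose out of reach is approached as far as the arm can. A call with a gripper value outside its range is refused whole. OPENING is the finger opening in mm, from 0 to 87, set as the call begins (- or left out, the last holds). The fingers move at their own pace and stop on an object; FORCE is the grip in N (left out, the last holds). Time passes only in rows, so rows that do not move let the fingers close. It gives the time, the measured TCP pose, the force and the opening at its end, in the units of the state.
- robot.get_obs(): the state, without advancing time (a new reading comes with each control period).
- camera(name): name is "side" or "top" or "wrist"; returns a dict with "pixels" (420x560x3 uint8, blue, green, red), "mtx" (3x3 intrinsics, pixels), "R" (3x3) and "t" (3): a world point X has camera coordinates R X + t. Camera axes: x right, y down, z forward; pixel columns grow to the right and rows downward; lengths in m; the calibration is good to about 2 mm. A picture is of the moment at which its call begins. There is no depth.
- order.hand_in(): hands the job in, once; it reports no verdict.
The state is a dict: "time": time; "q": joint angles; "joint_velocities": joint speeds; "joint_torque": joint torques, N m; "position": TCP position; "tool_rot": TCP orientation; "ft_force": force on the tool from outside, world axes, zero at the start; "moment": the same for the moment, N m; "grip_width": finger opening in m.
Only numpy, scipy, OpenCV 4.12 (cv2) and the standard library are available. Lean on these libraries where they do the work, as an engineer would, in place of code of your own. Each camera call takes 0.05 s, during which the arm holds its last target. There are 200 camera calls.

## Working session

There is one attempt and no reset: what is moved stays moved. The work goes in short steps, Python scripts to look and compute and a shell command to move; the robot and the scene stay as the last step left them, time stands still between calls to the robot, and variables do not carry over. Pictures are saved under pics/ and viewed, about 8 in all and at most 12, crops included, and the job is handed in when it is done.

```bash
mkdir -p pics
python3 - <<'E'
from rig import robot,camera
import cv2,numpy as np
o=robot.get_obs();print(o["position"],o["tool_rot"],o["time"])
for n in("top","side"):
    c=camera(n);cv2.imwrite(f"pics/{n}1.png",c["pixels"]);np.savez(f"{n}.npz",**c);print(c["R"],c["t"],c["mtx"])
E
```

```text
[0.18899391 0.59497843 0.21578054] [ 8.07125689e-01  5.90378697e-01 -9.40695104e-04  4.80186704e-04] 0.0
[[ 0.00383602 -0.99998872  0.00280196]
 [-0.99775227 -0.00401487 -0.06689014]
 [ 0.06690064 -0.00253907 -0.99775641]] [0.00372194 0.53146964 1.045435  ] [[394.36783148   0.         286.56613197]
 [  0.         394.36783148 213.78945404]
 [  0.           0.           1.        ]]
[[-0.99287982 -0.11706815  0.02201619]
 [-0.07433108  0.46445767 -0.88247038]
 [ 0.09308359 -0.87782351 -0.46985245]] [0.50829718 0.17361975 1.19101994] [[496.92933723   0.         277.84570465]
 [  0.         496.92933723 200.67907618]
 [  0.           0.           1.        ]]
```

View pics/top1.png

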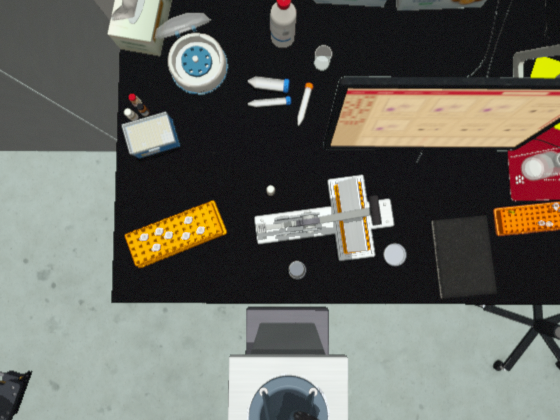

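View pics/side1.png

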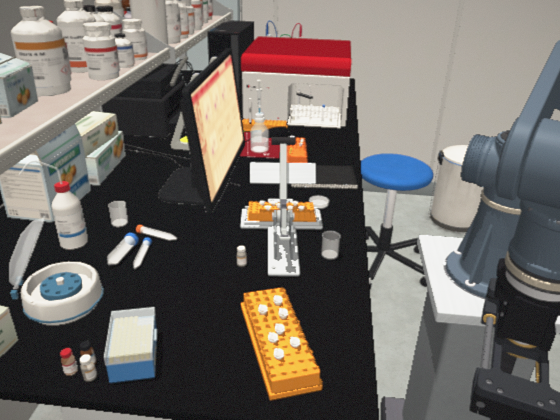

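The side and top views show the press at top (255–395, 175–260), with the pad end at the left (~260,228) and the grip bar at the right (~380,212). The rack candidates are the small one on the press platform (350,218), the big loose one (175,233) and another at the right (530,218). The one on the platform is the right one. I'll check it in a close crop.

Run:
```python
import cv2,numpy as np
a=np.load("top.npz")["pixels"][165:285,245:415];b=np.load("side.npz")["pixels"][120:290,220:350]
cv2.imwrite("pics/c1.png",cv2.resize(a,None,fx=4.7,fy=4.7,interpolation=cv2.INTER_CUBIC))
cv2.imwrite("pics/c2.png",cv2.resize(b,None,fx=3.5,fy=3.5,interpolation=cv2.INTER_CUBIC))
```

```text
(no output)
```

View pics/c1.png

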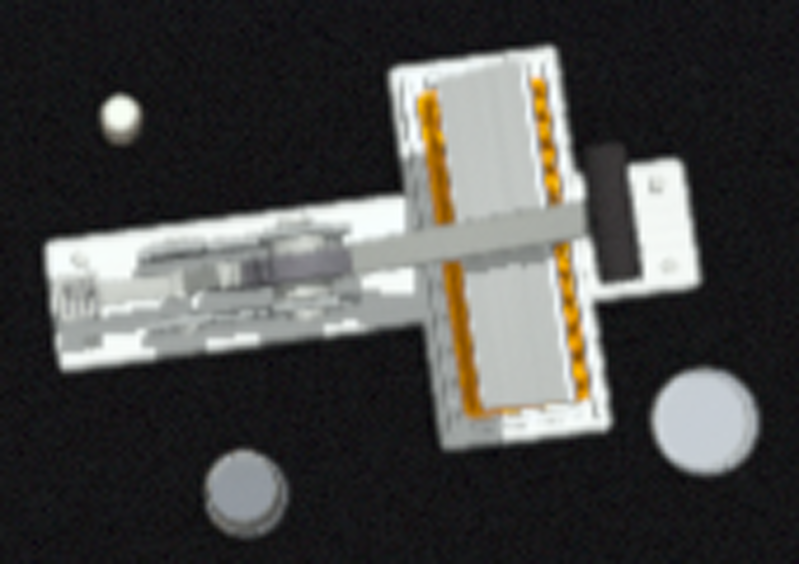

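View pics/c2.png

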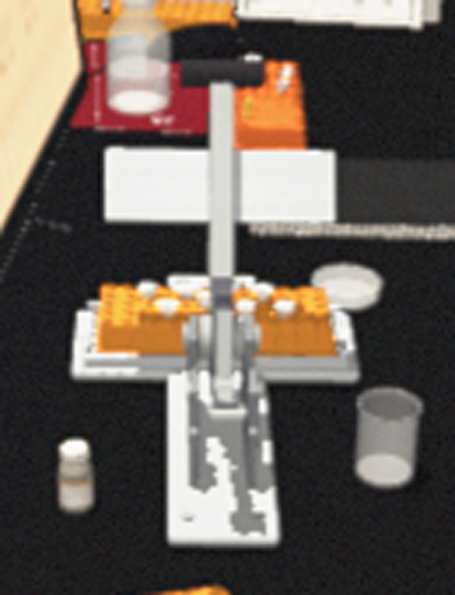

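The crop confirms the setup: pad at (75,297), bar at (612,210), with the vial at (120,118), beaker (245,495) and dish (705,420). Next I fit the press pose to the base corners.

```bash
cat > h.py <<'E'
import numpy as np
from scipy.optimize import least_squares
c=np.load("top.npz");R,t,K=c["R"],c["t"],c["mtx"]
def proj(X): p=(np.atleast_2d(X)@R.T+t)@K.T; return p[:,:2]/p[:,2:]
def back(uv,z):
    d=R.T@np.linalg.inv(K)@np.array([*uv,1]);o=-R.T@t;return o+d*(z-o[2])/d[2]
px=lambda p:(np.array(p)+.5)/4.7-.5+np.array([245,165])
E
python3 - <<'E'
from h import *
P=px([(45,243),(63,370),(682,160),(700,285),(390,68),(555,47),(608,430),(445,448)])
L=np.array([(-200,37),(-200,-37),(172,37),(172,-37),(11,111),(109,111),(109,-111),(11,-111)])/1e3
def W(s,l,z): 
    l=np.atleast_2d(l);ca,sa=np.cos(s[2]),np.sin(s[2]);return np.c_[s[0]+ca*l[:,0]-sa*l[:,1],s[1]+sa*l[:,0]+ca*l[:,1],np.full(len(l),z)]
r=least_squares(lambda s:(proj(W(s,L,.014))-P).ravel(),[.5,-.1,-1.5]);s=r.x
print(s,r.fun.round(1))
for n,l,z in(("pad",(-.18,0),.103),("wheel",(-.06,0),.085),("bar_up",(-.06+.2*np.cos(.83),0),.085+.2*np.sin(.83)),("bar_dn",(.14,0),.085)):
    X=W(s,l,z);print(n,X.round(4),((proj(X)-[245,165]+.5)*4.7).round(0))
for n,p,z in(("vial",(120,118),.048),("beaker",(245,490),.058),("dish",(705,420),.015),("pad seen",(75,297),.103)):
    w=back(px(p),z);d=w[:2]-s[:2];ca,sa=np.cos(s[2]),np.sin(s[2]);print(n,w.round(3),(d@[[ca,-sa],[sa,ca]]).round(3))
from scipy.spatial.transform import Rotation as Ro
from rig import robot
print(Ro.from_quat(robot.get_obs()["tool_rot"]).as_matrix().round(3))
E
```

```text
[ 0.51509076 -0.10900723 -1.43622647] [-0.3 -0.1 -0.7  0.   0.2 -0.3  0.4  0.1 -0.2  0.1  0.3 -0.1  0.9 -0.4
 -0.5  0.6]
pad [[0.4909 0.0694 0.103 ]] [[ 77. 297.]]
wheel [[ 0.507  -0.0495  0.085 ]] [[301. 269.]]
bar_up [[ 0.5251 -0.1833  0.2326]] [[612. 216.]]
bar_dn [[ 0.5339 -0.2477  0.085 ]] [[669. 221.]]
vial [0.593 0.049 0.048] [-0.146  0.098]
beaker [ 0.387 -0.021  0.058] [-0.105 -0.115]
dish [ 0.425 -0.285  0.015] [ 0.162 -0.113]
pad seen [0.491 0.07  0.103] [-0.181 -0.   ]
[[ 0.303  0.953 -0.001]
 [ 0.953 -0.303 -0.002]
 [-0.002 -0.    -1.   ]]
```

Good fit, under 1 px. I'll align the tool x axis with the press x axis (world yaw +25° is a tool turn of −25°). That keeps the long side of the gripper away from the monitor. Fingers closed.

```bash
python3 -m pendant '[[[0,0,0],-8.5],[[0,0,0],-8.5],[[0,0,0],-8.3],[[-50,21,0],0],[[-50,21,0],0],[[-50,21,0],0],[[-50,21,0],0],[[-50,21,0],0]]' 0 20; python3 -m pendant '[[[-50,21,0],0],[[-50,21,0],0],[[-50,21,0],0],[[-50,21,0],0],[[-30,12,0],0],[[0,0,0],0]]'
cat > d.py <<'E'
import sys;from h import *
from rig import robot
from scipy.spatial.transform import Rotation as Ro
def go(lx,ly,z):
    s=[0.51509,-0.10901,-1.43623];ca,sa=np.cos(s[2]),np.sin(s[2])
    o=robot.get_obs();T=np.array([s[0]+ca*lx-sa*ly,s[1]+sa*lx+ca*ly,z]);M=Ro.from_quat(o["tool_rot"]).as_matrix()
    print("t",o["time"],"yaw",np.degrees(np.arctan2(M[1,0],M[0,0])).round(1),"(want 97.7) shift mm",(M.T@(T-o["position"])*1e3).round(1),"F",np.round(o["ft_force"],1))
go(*map(float,sys.argv[1:]))
E
python3 d.py -.183 0 .14
```

```text
time: 1.1
position: [0.3272, 0.3603, 0.2166]
tool_rot: [0.658, 0.753, -0.0, 0.0]
ft_force: [1.6, 1.0, -0.1]
grip_width: 0.0152
time: 1.85
position: [0.4536, 0.145, 0.2165]
tool_rot: [0.66, 0.751, -0.0, 0.0]
ft_force: [-0.3, -0.1, -1.0]
grip_width: 0.0003
t 1.85 yaw 97.4 (want 97.7) shift mm [-76.8  27.2  76.5] F [-0.3 -0.1 -1. ]
```

```bash
python3 -m pendant '[[[-39,14,0],0],[[-38,13,0],0],[[0,0,30],0],[[0,0,30],0],[[0,0,16],0],[[0,0,0],0],[[0,0,0],0]]'
python3 d.py -.183 0 .14
python3 - <<'E'
from rig import camera
import cv2
a=camera("top")["pixels"][165:285,245:415];b=camera("side")["pixels"][120:290,200:370]
cv2.imwrite("pics/p2.png",cv2.hconcat([cv2.resize(a,(453,320),interpolation=2),cv2.resize(b,(320,320),interpolation=2)]))
E
```

```text
time: 2.72
position: [0.4896, 0.0748, 0.1412]
tool_rot: [0.658, 0.753, 0.0, 0.0]
ft_force: [0.7, -0.3, 0.1]
grip_width: 0.0004
t 2.725 yaw 97.7 (want 97.7) shift mm [-2.5  0.6  1.2] F [ 0.7 -0.3  0.1]
```

View pics/p2.png

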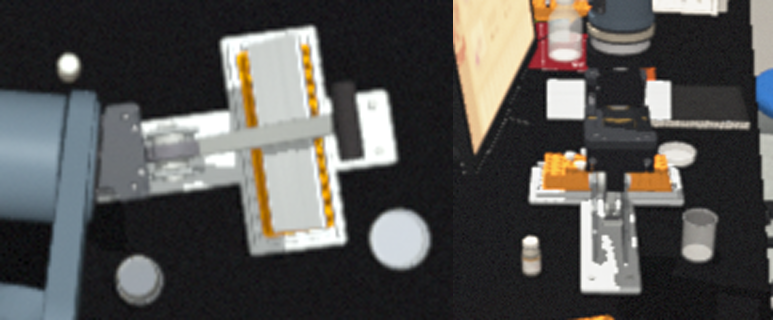

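The gripper sits over the pad end of the press, well clear of vial and beaker. Now I press down in steps.

```bash
python3 -m pendant '[[[-2,0,8],0],[[0,0,6],0],[[0,0,5],0],[[0,0,5],0]]';python3 -m pendant '[[[0,0,5],0],[[0,0,5],0],[[0,0,4],0]]';python3 -m pendant '[[[0,0,2],0],[[0,0,0],0]]'; python3 d.py -.183 0 .101
```

```text
time: 3.32
position: [0.4898, 0.072, 0.1163]
tool_rot: [0.658, 0.753, -0.0, -0.0]
ft_force: [-0.1, 0.3, 0.8]
grip_width: 0.0006
time: 3.7
position: [0.4898, 0.072, 0.1024]
tool_rot: [0.658, 0.753, -0.0, -0.0]
ft_force: [-0.4, -0.2, -0.3]
grip_width: 0.0002
time: 3.95
position: [0.4898, 0.072, 0.1006]
tool_rot: [0.658, 0.753, -0.0, -0.0]
ft_force: [1.3, 0.6, -0.2]
grip_width: 0.0006
t 3.95 yaw 97.7 (want 97.7) shift mm [ 0.2  0.8 -0.4] F [ 1.3  0.6 -0.2]
```

No force showed up at all, so I look before going on.

Run:
```python
from rig import camera
import cv2
a=camera("wrist")["pixels"];b=camera("side")["pixels"][160:260,240:340]
cv2.imwrite("pics/p3.png",cv2.hconcat([cv2.resize(a,(400,300)),cv2.resize(b,(300,300),interpolation=2)]))
```

```text
(no output)
```

View pics/p3.png

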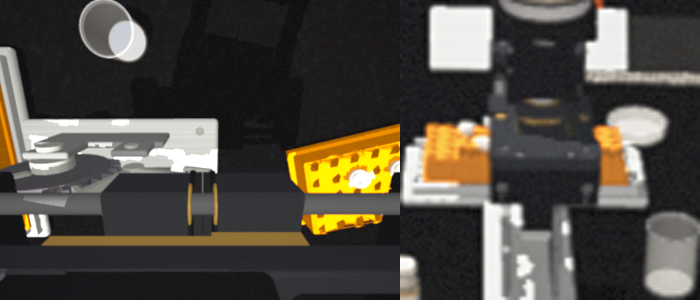

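The fingers are over the end of the lever and hide the pad. I go down a little more to feel for the stop.

```bash
python3 -m pendant '[[[0,0,2],0]]'|sed -n 2,4p; python3 -m pendant '[[[0,0,2],0]]'|sed -n 2,4p;python3 -m pendant '[[[0,0,0],0]]'|sed -n 2,4p
```

```text
position: [0.4901, 0.072, 0.099]
tool_rot: [0.658, 0.753, 0.0, 0.0]
ft_force: [0.5, -0.6, 2.5]
position: [0.49, 0.0724, 0.097]
tool_rot: [0.659, 0.753, 0.001, -0.0]
ft_force: [0.3, 3.2, 3.9]
position: [0.49, 0.0725, 0.0968]
tool_rot: [0.658, 0.753, 0.0, -0.0]
ft_force: [0.1, 3.4, 2.1]
```

```bash
python3 -m pendant '[[[0,0,-20],0],[[0,0,-30],0],[[0,0,-40],0],[[0,0,-40],0],[[0,0,-40],0],[[60,0,0],0],[[60,0,0],0],[[0,0,0],0]]'
python3 - <<'E'
from rig import camera
import cv2
a=camera("top")["pixels"][195:255,245:345];b=camera("side")["pixels"][190:290,240:340]
cv2.imwrite("pics/p4.png",cv2.hconcat([cv2.resize(a,(500,300),interpolation=2),cv2.resize(b,(300,300),interpolation=2)]))
E
```

```text
time: 5.42
position: [0.4725, 0.1939, 0.2666]
tool_rot: [0.656, 0.755, -0.0, -0.0]
ft_force: [-0.3, -0.1, 0.8]
grip_width: 0.0006
```

View pics/p4.png

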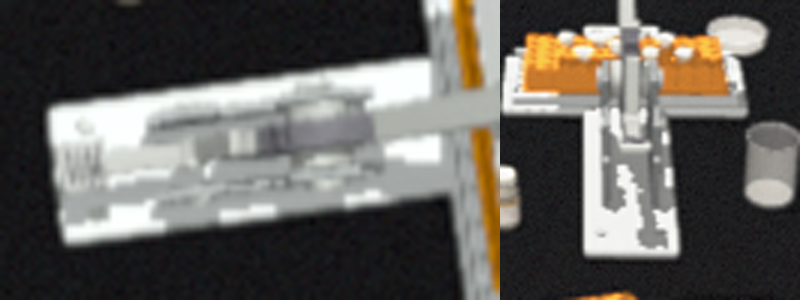

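Run:
```python
from h import *
from rig import camera
import cv2
c0=np.load("side.npz")
def pj(c,lx,ly,z):
    s=[0.51509,-0.10901,-1.43623];ca,sa=np.cos(s[2]),np.sin(s[2]);X=np.array([s[0]+ca*lx-sa*ly,s[1]+sa*lx+ca*ly,z]);p=c["mtx"]@(c["R"]@X+c["t"]);return (p[:2]/p[2]).round(1)
for a in((-.191,0,.108),(-.192,0,.079),(-.18,0,.103),(-.18,0,.079),(-.2,0,.014)):print(a,pj(c0,*a),pj(np.load("top.npz"),*a))
n=camera("side")["pixels"];n2=camera("top")["pixels"];np.savez("aft.npz",s=n,t=n2)
A=c0["pixels"][205:285,255:315];B=n[205:285,255:315]
T=np.load("top.npz")["pixels"][205:245,250:290];T2=n2[205:245,250:290]
z=lambda i,w,h:cv2.resize(i,(w,h),interpolation=2)
cv2.imwrite("pics/p5.png",cv2.hconcat([z(A,300,400),z(B,300,400)]) )
cv2.imwrite("pics/p5.png",cv2.hconcat([z(A,240,320),z(B,240,320),cv2.vconcat([z(T,160,160),z(T2,160,160)])]))
print([cv2.absdiff(x,y).mean() for x,y in((A,B),(T,T2))])
```

```text
(-0.191, 0, 0.108) [284.7 236. ] [256.3 228.2]
(-0.192, 0, 0.079) [284.3 247.1] [256.8 228.6]
(-0.18, 0, 0.103) [284.5 235.3] [260.9 227.7]
(-0.18, 0, 0.079) [284.2 244.2] [261.5 228. ]
(-0.2, 0, 0.014) [283.6 272.5] [255.6 229.7]
[np.float64(2.6972222222222224), np.float64(5.167916666666667)]
```

View pics/p5.png

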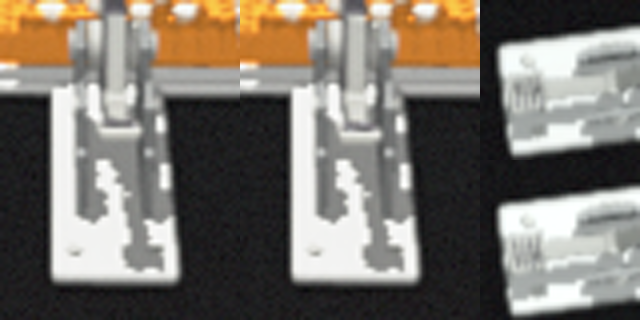

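The pad has hardly moved (about 1 px, where a full press would be 11 px). I check where the fingertips really are, against the calibration.

Run:
```python
from h import *
from rig import camera,robot
import cv2
from scipy.spatial.transform import Rotation as Ro
o=robot.get_obs();M=Ro.from_quat(o["tool_rot"]).as_matrix()
for n in("side","wrist"):
    c=camera(n);im=c["pixels"].copy()
    for dz,col in((.022,(0,0,255)),(0,(0,255,0)),(-.048,(255,255,0))):
        p=c["mtx"]@(c["R"]@(o["position"]+M@[0,0,dz])+c["t"]);p=p[:2]/p[2];print(n,dz,p.round(0))
        cv2.circle(im,tuple(int(v) for v in p),3,col,1)
    if n=="wrist": w=im
    else: s=im[60:270,180:390]
cv2.imwrite("pics/p6.png",cv2.hconcat([cv2.resize(s,(400,400),interpolation=2),cv2.resize(w,(400,400))]))
```

```text
side 0.022 [289. 206.]
side 0 [289. 196.]
side -0.048 [290. 173.]
wrist 0.022 [283. 240.]
wrist 0 [283. 254.]
wrist -0.048 [283. 301.]
```

View pics/p6.png

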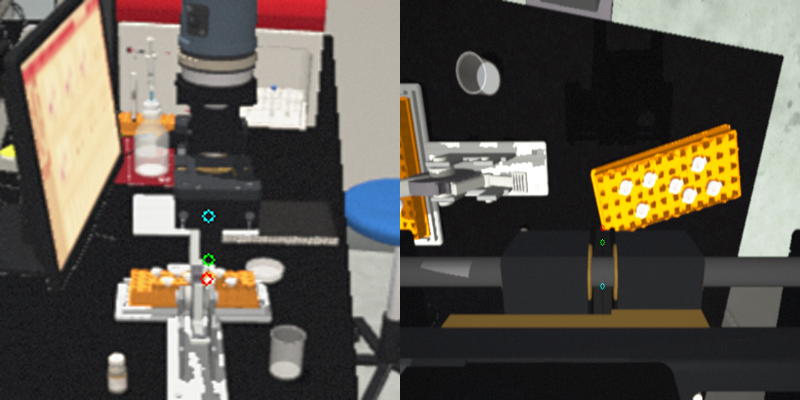

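Run:
```python
from rig import camera
import numpy as np,cv2
A=np.load("side.npz")["pixels"];B=camera("side")["pixels"]
d=cv2.absdiff(A,B).max(2)
for v in range(158,250,3):print(v,"".join("#" if x>40 else("+" if x>20 else ".") for x in d[v,262:322]))
print(B[176:212:4,289])
```

```text
158 ........+++++####.####################################+.....
161 ...............+.+############################++++++++......
164 ........+#############################################+.....
167 .........#############################################+.....
170 .........#############################################+.....
173 .........#############################################+.....
176 .........#############################################+.....
179 .........#############################################+.....
182 ......................#############.........................
185 ......................###+...######.........................
188 ......................###+..................................
191 .....................+###+..................................
194 ......................###+..................................
197 ............................................................
200 ............................................................
203 ............................................................
206 ........................................................
[... 350 characters left out ...]
............................................
227 ............................................................
230 ............................................................
233 ............................................................
236 ..................+.......##+...............................
239 ..................+++++++++#+...............................
242 ............................................................
245 ............................................................
248 ............................................................
[[ 36  32  33]
 [ 35  32  32]
 [ 33  33  33]
 [ 33  33  32]
 [ 31  32  33]
 [ 30  27  28]
 [218 222 221]
 [ 58 146 229]
 [217 224 230]]
```

The difference image settles it. The closed fingertips end at row ~196, where the TCP projects, and not at row 206, so they reach about 22 mm less far than stated. The pad has gone down only ~8 mm. I go back and press deeper, feeling for the stop.

```bash
python3 -m pendant '[[[-60,0,0],0],[[-60,0,0],0],[[0,0,45],0],[[0,0,45],0],[[0,0,40],0],[[0,0,25],0],[[0,0,0],0]]'; python3 d.py -.184 0 .08
```

```text
time: 6.65
position: [0.4885, 0.0711, 0.1102]
tool_rot: [0.659, 0.752, -0.001, -0.002]
ft_force: [-0.1, -0.2, 0.7]
grip_width: 0.0005
t 6.65 yaw 97.6 (want 97.7) shift mm [ 1.9  2.3 30.2] F [-0.1 -0.2  0.7]
```

```bash
for i in 1; do python3 -m pendant '[[[2,2,7],0],[[0,0,4],0]]'|sed -n 2,4p; python3 -m pendant '[[[0,0,4],0]]'|sed -n 2,4p; python3 -m pendant '[[[0,0,4],0]]'|sed -n 2,4p;python3 -m pendant '[[[0,0,4],0]]'|sed -n 2,4p;done
```

```text
position: [0.4927, 0.0742, 0.1015]
tool_rot: [0.658, 0.753, 0.001, 0.001]
ft_force: [0.3, -0.1, 0.6]
position: [0.4921, 0.0743, 0.0973]
tool_rot: [0.658, 0.753, 0.0, 0.001]
ft_force: [0.0, 0.6, -0.3]
position: [0.492, 0.0745, 0.0932]
tool_rot: [0.658, 0.753, 0.001, 0.0]
ft_force: [-0.0, 1.7, 2.2]
position: [0.4918, 0.075, 0.089]
tool_rot: [0.659, 0.753, 0.001, -0.0]
ft_force: [0.0, 4.6, 2.6]
```

```bash
for i in 1; do python3 -m pendant '[[[0,0,4],0]]'|sed -n 2,4p; python3 -m pendant '[[[0,0,4],0]]'|sed -n 2,4p;python3 -m pendant '[[[0,0,3],0]]'|sed -n 2,4p;done
```

```text
position: [0.4917, 0.0744, 0.0847]
tool_rot: [0.658, 0.753, 0.0, 0.0]
ft_force: [-0.0, 2.0, 2.4]
position: [0.4916, 0.0742, 0.0805]
tool_rot: [0.658, 0.753, -0.0, 0.0]
ft_force: [-0.0, 1.3, 2.4]
position: [0.4916, 0.0742, 0.0775]
tool_rot: [0.658, 0.753, -0.0, 0.0]
ft_force: [-0.3, 1.7, 3.1]
```

```bash
for i in 1; do python3 -m pendant '[[[0,0,3],0]]'|sed -n 2,4p; python3 -m pendant '[[[0,0,2],0]]'|sed -n 2,4p;python3 -m pendant '[[[0,0,2],0],[[0,0,0],0]]'|sed -n 2,4p;done
python3 - <<'E'
from rig import camera
import numpy as np,cv2
A=np.load("side.npz")["pixels"];B=camera("side")["pixels"]
for X in(A,B):
  for v in range(226,256,2):print(v," ".join("%3d"%x for x in X[v,272:300:2,1]))
E
```

```text
position: [0.4915, 0.0743, 0.0745]
tool_rot: [0.658, 0.753, 0.0, -0.0]
ft_force: [0.5, 1.7, 2.7]
position: [0.4916, 0.0743, 0.0728]
tool_rot: [0.658, 0.753, 0.0, 0.0]
ft_force: [-1.6, 3.9, 12.7]
position: [0.4917, 0.0743, 0.0723]
tool_rot: [0.658, 0.753, 0.0, 0.0]
ft_force: [-2.3, 1.8, 16.0]
226 227 173 160 245  99 183 197 162 190  92 180 153 176 177
228 245 181 201 247 162 218 213 226 224  94 186 133 124 131
230 242 215 209 246 164 215 213 218 192  96 193 177  55  23
232 240 152 160 246 166 203 215 184 113  93 142 147  68  20
234 245 120 133 239 213 159 194 179 121  88 115 220 116  25
236 245 132 114 145 180 134 129 133 178 127 115 235 155  30
238 245 131 117 138 193 208 207 206 206 136 114 156 109  26
240 244 129 114 139 139 144 144 145 141  90 114 131 100  32
242 244 175 141 136 137 137 135 138 138  91 171 133 106  20
244 244 143 119 135 147 143 138 140 137  93 133 132 116  29
246 244 130 118 146 246 212 133 139 136  96 111 140 227  45
248 243 144 114 134 234 245 193 137 137 101 116 142 236  60
250 243 144 109 145 244 243 154 135 135 101 115 150 243  66
252 243 144 110 136 187 244
[... 292 characters left out ...]
  29  32  23  34  27  34  32  33  28  33
234  81  61  27  35  29  32  33  32  29  27  33  32  28  40
236  58  41  27  30  33  33  30  33  31  26  27  30  33  37
238 116  38  30  34  27  31  35  32  27  34  27  31  31  28
240 190  77  67  73  34  29  28  28  33  43  55  67  54  32
242 246 178 144 139  48  26  31  32  38  75 102 133 106  30
244 244 146 120 141  49  34  35  32  35  72 110 132 119  26
246 244 129 120 136  44  22  33  28  31  73 111 141 228  47
248 244 146 115 134 123 133 130 131 129  86 118 144 237  57
250 244 145 112 139 155 138 139 139 143  91 116 136 157  54
252 244 146 112 136 135 136 137 139 137  99 115 139 136  55
254 244 147 109 136 135 135 137 137 138 111 115 138 138  66
```

The pad is on its stop: force rose to 16 N and the fingertip is at row 247, as predicted for the pad fully down. I rise and go over to the grip bar.

```bash
python3 -m pendant '[[[0,0,-25],0],[[0,0,-50],0],[[0,0,-50],0],[[0,0,-50],0],[[0,0,-50],0],[[-20,0,0],0],[[-50,0,0],0],[[-50,0,0],0]]'; python3 -m pendant '[[[-50,0,0],0],[[-50,0,0],0],[[-35,0,0],0],[[0,0,0],0]]';python3 d.py .077 0 .25
python3 - <<'E'
from rig import camera
import numpy as np,cv2
A=np.load("side.npz")["pixels"];B=camera("side")["pixels"];T=camera("top")["pixels"]
z=lambda i:cv2.resize(i[205:285,255:315],(240,320),interpolation=2)
cv2.imwrite("pics/p7.png",cv2.hconcat([z(A),z(B),cv2.resize(T[200:260,250:310],(320,320))]))
E
```

```text
time: 9.2
position: [0.5072, -0.046, 0.2956]
tool_rot: [0.658, 0.753, -0.001, 0.0]
ft_force: [-0.1, 0.0, -0.5]
grip_width: 0.0005
time: 9.7
position: [0.5253, -0.1814, 0.2948]
tool_rot: [0.66, 0.752, -0.001, -0.0]
ft_force: [-1.5, 0.6, -0.1]
grip_width: 0.0007
t 9.7 yaw 97.4 (want 97.7) shift mm [-3.8 -0.3 44.8] F [-1.5  0.6 -0.1]
```

View pics/p7.png

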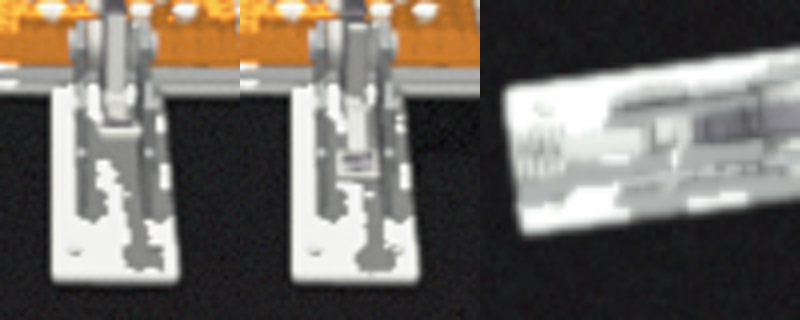

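The pawl pad is fully down (crop row 132 → 175, i.e. 11 px). Now the arc on the grip bar.

```bash
python3 -m pendant '[[[-4,0,20],0],[[0,0,20],0],[[0,0,12],0],[[0,0,3],0]]';python3 -m pendant '[[[-6,0,6],0],[[-6,0,6],0],[[-6,0,6],0]]';python3 d.py .093 0 .218
```

```text
time: 10.3
position: [0.5256, -0.1813, 0.2401]
tool_rot: [0.658, 0.753, -0.0, -0.001]
ft_force: [0.4, 0.4, -0.2]
grip_width: 0.0009
time: 10.68
position: [0.529, -0.2007, 0.2229]
tool_rot: [0.658, 0.753, 0.0, 0.001]
ft_force: [1.1, 2.2, 3.2]
grip_width: 0.0004
t 10.675 yaw 97.7 (want 97.7) shift mm [-0.3 -1.5  4.9] F [1.1 2.2 3.2]
```

```bash
python3 -m pendant '[[[-4,-1,8],0],[[-5,0,9],0],[[-6,0,10],0]]'|tail -2; python3 d.py .108 0 .197; python3 -m pendant '[[[-6,0,11],0],[[-6,0,11],0],[[-5,0,12],0],[[-4,0,12],0]]'|tail -2;python3 d.py .131 0 .150
```

```text
ft_force: [-2.4, -6.7, 9.1]
grip_width: 0.0005
t 11.05 yaw 97.7 (want 97.7) shift mm [ 5.  -1.6  0.8] F [-2.4 -6.7  9.1]
ft_force: [1.2, -2.9, 5.7]
grip_width: 0.0002
t 11.55 yaw 97.6 (want 97.7) shift mm [ 1.4 -1.5  0.6] F [ 1.2 -2.9  5.7]
```

```bash
python3 -m pendant '[[[-2,-1,13],0],[[-3,0,13],0],[[-1,0,13],0],[[-1,0,12],0]]'|tail -2; python3 d.py .14 0 .0895; python3 -m pendant '[[[0,0,5],0]]'|tail -2;python3 -m pendant '[[[0,0,4],0]]'|tail -2;python3 d.py .14 0 .0895
```

```text
ft_force: [1.2, -2.0, 2.7]
grip_width: 0.0006
t 12.05 yaw 97.7 (want 97.7) shift mm [-5.3  1.4  8. ] F [ 1.2 -2.   2.7]
ft_force: [-0.1, -2.0, 3.4]
grip_width: 0.0004
ft_force: [-3.8, 1.0, 21.4]
grip_width: 0.0007
t 12.3 yaw 97.7 (want 97.7) shift mm [-5.4  1.6  0.2] F [-3.8  1.  21.4]
```

The stop is reached where predicted (TCP z 89.7 mm, 21 N). I hold briefly, then retract.

```bash
python3 -m pendant '[[[0,0,0.5],0],[[0,0,0],0],[[0,0,0],0]]'|tail -2; python3 -m pendant '[[[0,0,-15],0],[[0,0,-40],0],[[0,0,-50],0],[[0,0,-50],0],[[50,0,-20],0],[[50,0,0],0],[[50,0,0],0],[[50,0,0],0]]'; python3 -m pendant '[[[55,0,0],0],[[55,0,0],0],[[55,0,0],0],[[30,0,0],0],[[0,0,0],0]]'
python3 - <<'E'
from rig import camera,robot
import numpy as np,cv2
c=camera("side");B=c["pixels"];T=camera("top")["pixels"];print(robot.get_obs()["ft_force"])
z=lambda i,w,h:cv2.resize(i,(w,h),interpolation=2)
cv2.imwrite("pics/p8.png",cv2.hconcat([z(B[150:290,220:350],371,400),z(T[165:285,260:410],425,400)]))
E
```

```text
ft_force: [-0.9, -0.6, 7.7]
grip_width: 0.0006
time: 13.68
position: [0.5042, -0.0426, 0.2644]
tool_rot: [0.658, 0.753, 0.0, -0.001]
ft_force: [-0.4, 0.8, -0.0]
grip_width: 0.0006
time: 14.3
position: [0.4778, 0.1505, 0.2642]
tool_rot: [0.657, 0.754, -0.0, -0.001]
ft_force: [-1.2, -0.2, 0.1]
grip_width: 0.0003
[-0.04220447 -0.11816405  0.7644734 ]
```

View pics/p8.png

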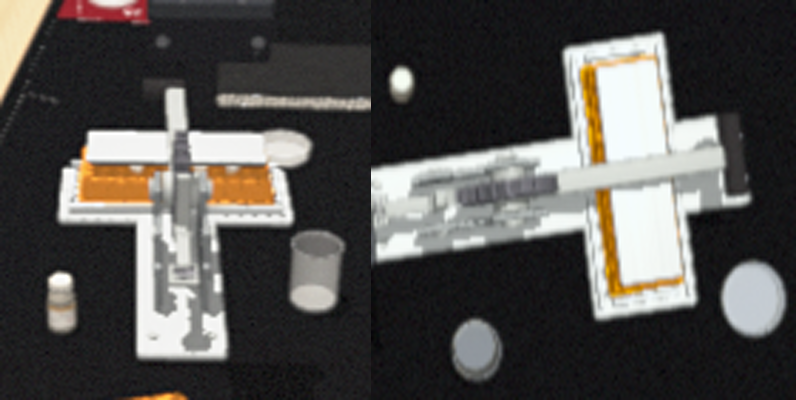

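The plate lies over the tubes, and the bar is at (388,211) against (387,212) predicted for fully down. The pawl is down, the rack is in place, and vial, beaker and dish are upright. I hand it in.

```bash
python3 -c "
from rig import order;print(order.hand_in())"
```

```text
the job is handed in; nothing more can be done
None
```

The arm is fully down with its plate over the tubes, and the pawl is still free. I handed the job in at about 14 s of the 45 s allowed, and the hand-in gave no verdict.

**Pawl:** I pressed the pad to its stop (16 N). The side picture then showed it 11 px lower, as predicted for a full press.

**Arm:** I pushed the grip bar down its arc until it met its stop (about 21 N at TCP height 89.7 mm, 89.5 predicted). The force was 3 to 9 N on the way down.

**Last pictures:** The bar is within about 1.5 px of its fully-down position and the rack sits in its place. Vial, beaker and dish stand upright and look unmoved, and the gripper is clear of everything with no force on it.

**What disagreed:** My first press on the pad moved it only about 8 mm. The closed fingertips do not stand 22 mm ahead of the TCP as stated. They ended close to it in the picture, and about 6 mm behind it going by the contact heights. I found this in a difference image, allowed for it and pressed again.

I judged the joint angles from the pictures and contact heights, as they could not be read directly.

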